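# Roll the capped pipe offcut up the feed gutter and park it at the stop

### The arm

A 6-joint arm with a two-finger parallel gripper is mounted at the origin on the work surface. World frame = base frame: x ahead of the robot, y to its left, z up, the work surface at z = 0. Lengths are in mm, angles in degrees, forces in N, time in s.
With the tool pointing down it reaches from about 300 to 850 mm from the base axis. Payload 4.2 kg.
Tool frame: the origin (TCP) lies on the centre line of the jaws, within the pads' length; the fingertips stand 14 mm ahead of it and the grasp point (between the pads) lies 5 mm behind it (env.finger_overhang is the z of the fingertips in the tool frame, in mm); z points along the fingers, y is the line along which they close (so a half turn about z gives the same grasp; the last joint's range is limited). The gripper opens to 91 mm and grips with 3 to 60 N. Pads are 32 mm wide; open, the fingers measure 118 mm over their backs; the gripper's body (76 mm by 178 mm) begins 60 mm behind the grasp point.
Start: joints at [-71.505, 18.312, 89.639, -0, 72.044, -1.146], TCP at [193.276, -541.559, 227.976] pointing down, gripper open.
Joint ranges: [-177.97, 177.97], [-48.28, 115.42], [12.27, 149.76], [-77.06, 257.06], [2.81, 150.46], [-146.56, 146.56]. Speed limits (degrees/s): [147.25, 147.25, 180, 180, 180, 180].

### API

Orientations are given as [roll, pitch, yaw] about the fixed x, y, z axes, in that order (R = Rz(yaw) Ry(pitch) Rx(roll)).
In Python, from workcell import sensors, viewer, env gives the robot as it stands. The module is installed in compiled form; this text tells all that it offers.
- The arm moves only by the tool step_arm, never from a script. Its argument "plan" is one flat list of numbers, 6 for each row, row after row: the shift along the tool's x, y, z in cm, then the turn, a rotation vector about the tool's x, y, z in rad. In form: [x, y, z, wx, wy, wz, x, y, z, wx, wy, wz, ...]. A call has 1 to 5 rows; each row shifts and turns the commanded pose from where the row before left it, along the tool's axes as they then stand; what a row does not reach is not made up. A row lasts 1/12 s, in which the tool goes at most 41.7 mm and 7.16 degrees, less where a joint would pass 70% of its speed; a pose out of reach is approached as far as the arm can. A call is refused whole if a number of a shift passes 4.17 or a number of a turn 0.125, either way. A call with a gripper value outside its range is refused whole. "hand" is the finger opening in cm, from 0 to 9.12, set as the call begins (left out, the last holds). The fingers move at their own pace and stop on an object; "newtons" is the grip in N (left out, the last holds). Time passes only in rows, so rows that do not move let the fingers close. It gives the time, the measured TCP pose, the force, the opening and the grip force at its end, in the units of the state.
- sensors.state(): the state, without advancing time (a new reading comes with each control period).
- viewer.grab_frame(name): name is "scene" or "top" or "wrist"; returns a dict with "img" (480x640x3 uint8, red, green, blue), "fx", "fy", "cx", "cy" (pixels), "k1" (the pictures are not rectified: a ray, as slopes to the right and down, at radius r is drawn at 1 + k1 r^2 times it, then the intrinsics apply), "position" and "attitude" of the camera in the world. Camera axes: x right, y down, z forward; pixel columns grow to the right and rows downward; lengths in mm; the calibration is good to about 2 mm. A picture is of the moment at which its call begins. There is no depth.
- env.job_done(): hands the job in; it is judged then, once.
Trained networks look in a picture, given as the dict that the camera call returned (one of the last four; its "shot" number tells which), for a name from the list of things; names that differ only in an ending like _2 or _b are one class to them, and where a whole thing is asked for, a point or a joint stands for the part that bears it (a point fixed in the world has none). Each returns a list of dicts, best first, with "score" (0 to 1); they miss things now and then, are a little off and sometimes report something else, mostly with a low value. They report only what shows in the picture. A call takes as long as a camera call.
- viewer.boxes_of(name, picture): "location" ([column, row] in pixels, amid what is visible of it).
- viewer.pinpoint(name, picture): "location" ([column, row] in pixels: a listed point, or the origin of a listed thing).
The state is a dict: "time_s": time; "qpos": joint angles; "qvel": joint speeds; "effort": joint torques, N m; "ee_pos": TCP position; "ee_rot": TCP orientation; "force": force on the tool from outside, world axes, zero at the start; "torque": the same for the moment, N m; "gripper_width": finger opening in mm; "gripper_force": force on a finger pad.
Only numpy, scipy, OpenCV 4.12 (cv2) and the standard library are available. Lean on these libraries where they do the work, as an engineer would, in place of code of your own. Each camera call takes 0.05 s, during which the arm holds its last target. There are 200 camera calls.

### The job

Two sloped feed gutters stand on the welding bench, each with a round steel piece lying across its low end. Using the fingertips only, push the thicker piece, the capped pipe offcut, up its gutter to the end stop at the top, so that it drops into the shallow notch in front of the stop, stays there and does not roll back. Do not lift it out of the gutter, and leave the thinner bar and everything else on the bench where they are.

Things in the scene. Friction and masses are not known exactly. Their poses are not given: they have to be found in the camera images.
- pipe: The capped pipe offcut to be moved: a closed steel cylinder 60 mm in diameter and 80 mm long, about 0.4 kg, lying across gutter A, ends next to its side walls. Origin at its centre; its own y axis is the cylinder's axis (it turns as it rolls). At the start it rests against the low lip of gutter A; left free on the bed it rolls back down there.
- gutter_a_bed: Steel trough (gutter A) the pipe lies in, fixed. Origin on its floor, mid-width, at the low lip's inner face; x uphill along the floor, y across, z square to the floor, which rises 0.14 rad along x. Inside 220 mm long, 86 mm wide. Low lip 10 mm high, 8 mm thick; side walls 20 mm high, 4 mm thick. The pipe's centre starts at x = 22 mm (against the lip), z = 30 mm.
- gutter_a_notch (a point): Lower edge of the notch, mid-width on the floor of gutter A, bed x = 169 mm. From here to the end stop (51 mm) the floor lies 6 mm lower; the pipe drops in once its centre is past this edge, and then cannot roll back.
- gutter_a_stop (a point): Foot of the end stop's inner face, mid-width at the level of the main floor of gutter A (bed z = 0), bed x = 220 mm. The stop is a plate 42 mm high above that.
- gutter_a_seat (a point): Where the pipe's centre lies when parked: in the notch of gutter A, leaning back on the notch's lower edge (bed x = 187 mm, z = 24 mm). It then has 3 mm of play towards the stop.
- bar: The thinner solid steel bar, 40 mm in diameter and 80 mm long, about 0.75 kg, at the low end of gutter B, to be left alone. Origin at its centre, own y along its axis.
- gutter_b_bed: Bed of gutter B, same make and size as gutter A's bed, with the same frame; holds the bar. Fixed.
- hub: Flanged steel hub standing on the bench between the gutters: flange 68 mm across, 45 mm high. Origin under its middle. Leave alone.
- socket_center (a point): Upright steel socket, 28 mm in diameter, 38 mm high, standing on the bench nearer the robot. Point at its centre. Leave alone.
- wrench_grip (a point): Wrench lying flat on the bench to the left; point on its shank. Leave alone.
- hammer_grip (a point): Hammer lying on the bench to the right; point on its handle. Leave alone.
- can: Spray can, 66 mm in diameter, 160 mm high, standing on the right. Origin under its middle. Leave alone.
- angle: Rusty angle-iron offcut, 150 x 40 x 40 mm, lying on the left. Origin under its middle. Leave alone.
- cut_ring: Short open tube ring, 60 mm in diameter, 45 mm high, standing beyond the gutters. Origin under its middle. Leave alone.

How it is judged (in metres and radians):
At the end, for the whole second after the job is handed in: The pipe offcut lies still (under 20 mm/s) in the notch before the end stop of gutter A: its centre 181 to 194 mm along the bed, within 8 mm of its midline and 20 to 26.5 mm above the level of the main floor (down in the notch) (x of pipe in the frame of gutter_a_bed between 0.181 and 0.194 m and y of pipe in the frame of gutter_a_bed between -0.008 and 0.008 m and z of pipe in the frame of gutter_a_bed between 0.02 and 0.0265 m and linear speed of pipe below 0.02 m/s); the robot touches nothing.
It fails at once if the pipe offcut is lifted: its centre more than 45 mm above the bed's main floor (it rolls at 30 mm) (z of pipe in the frame of gutter_a_bed above 0.045 m).
It fails at once if the thinner bar is shifted by more than 15 mm (distance of bar from where it was at the start of the episode above 0.015 m).
It fails at once if another thing on the bench (hub, socket, wrench, hammer, can, angle iron or ring) is shifted by more than 20 mm (distance of any of hub, socket_center, wrench_grip, hammer_grip, can, angle, cut_ring from where it was at the start of the episode above 0.02 m).
It also fails if it takes over 38 s, if anything falls off the work surface, if the arm or the gripper's body presses on something with over 40 N, if the wrist force passes 120 N, or if a joint passes its speed limit or range.

## Working session

There is one attempt and no reset: what is moved stays moved. The work goes in short steps, Python scripts to look and compute and a tool call to move; the robot and the scene stay as the last step left them, time stands still between calls to the robot, and variables do not carry over. Pictures are saved under pics/ and viewed, at most 10 in all, crops included, and the job is handed in when it is done.

Besides the shell and the picture viewer there is one more tool, called after "Call:" as a command line: name --argument value ..., lists and objects as JSON in quotes. step_arm: Moves the arm, as the interface text tells. Its arguments: {"type":"object","properties":{"plan":{"type":"array","items":{"type":"number"}},"hand":{"type":"number"},"newtons":{"type":"number"}},"required":["plan"]}

```bash
mkdir -p pics; cat > h.py <<'E'
import numpy as np, cv2
from scipy.spatial.transform import Rotation as R
from workcell import sensors, viewer, env
def grab(n,save=None):
    p=viewer.grab_frame(n)
    if save: cv2.imwrite(f'pics/{save}.png',p['img'][:,:,::-1])
    return p
def att(p):
    a=np.array(p['attitude'],float)
    return a if a.shape==(3,3) else R.from_euler('xyz',a,degrees=True).as_matrix()
def ray(p,uv):
    K=np.array([[p['fx'],0,p['cx']],[0,p['fy'],p['cy']],[0,0,1]])
    d=np.array([(uv[0]-p['cx'])/p['fx'],(uv[1]-p['cy'])/p['fy']]);s=d.copy()
    for _ in range(30): s=d/(1+p['k1']*(s@s))
    v=att(p)@np.r_[s,1]
    return np.array(p['position'],float),v/np.linalg.norm(v)
def onz(p,uv,z):
    o,v=ray(p,uv); return o+v*(z-o[2])/v[2]
def proj(p,X):
    c=att(p).T@(np.array(X,float)-np.array(p['position']));s=c[:2]/c[2]
    s=s*(1+p['k1']*(s@s)); return np.array([s[0]*p['fx']+p['cx'],s[1]*p['fy']+p['cy']])
def tri(obs):
    A=0;b=0
    for p,uv in obs:
        o,v=ray(p,uv);M=np.eye(3)-np.outer(v,v);A=A+M;b=b+M@o
    return np.linalg.solve(A,b)
E
python3 - <<'E'
from h import *
s=grab('scene','s1');t=grab('top','t1')
print(s['position'],s['attitude'],t['position'],t['attitude'],s['fx'],s['k1'])
for n in ['pipe','gutter_a_bed','gutter_a_notch','gutter_a_stop','gutter_a_seat','bar','gutter_b_bed','hub','socket_center','can','cut_ring','angle','wrench_grip','hammer_grip']:
    a=viewer.pinpoint(n,s);b=viewer.pinpoint(n,t)
    f=lambda l:[(np.round(x['location']).tolist(),round(x['score'],2)) for x in l[:3]]
    print(n,f(a),f(b), [np.round(tri([(s,x['location']),(t,y['location'])])).tolist() for x in a[:2] for y in b[:2]])
print(sensors.state())
E
```

```text
[1191.64441883  873.37757493  814.59908767] [-125.07974812   -0.40514067  146.65661971] [ 525.78306119    9.06009521 1362.74747174] [-1.76452156e+02  7.23828696e-02 -8.96266218e+01] 565.1124488136409 -0.12254805299934599
pipe [([308.0, 178.0], 0.97)] [([397.0, 291.0], 0.95)] [[476.0, -236.0, 62.0]]
gutter_a_bed [([315.0, 184.0], 0.85), ([244.0, 290.0], 0.56)] [([393.0, 298.0], 0.72), ([466.0, 288.0], 0.57)] [[455.0, -228.0, 41.0], [425.0, -419.0, -41.0], [523.0, -349.0, -387.0], [471.0, -699.0, -677.0]]
gutter_a_notch [([276.0, 204.0], 0.66)] [([380.0, 245.0], 0.68), ([317.0, 185.0], 0.27)] [[610.0, -186.0, 53.0], [743.0, 16.0, 210.0]]
gutter_a_stop [([256.0, 210.0], 0.76), ([434.0, 261.0], 0.6)] [([377.0, 227.0], 0.97), ([316.0, 188.0], 0.48), ([320.0, 301.0], 0.47)] [[667.0, -176.0, 58.0], [759.0, 8.0, 191.0], [540.0, 14.0, 78.0], [649.0, 155.0, 183.0]]
gutter_a_seat [([264.0, 199.0], 0.91)] [([379.0, 244.0], 0.87)] [[624.0, -187.0, 69.0]]
bar [([434.0, 263.0], 0.75)] [([249.0, 308.0], 0.9)] [[423.0, 204.0, 42.0]]
gutter_b_bed [([435.0, 267.0], 0.73)] [([249.0, 310.0], 0.88)] [[416
[... 692 characters left out ...]
8.0, -283.0, -560.0]]
{'time_s': 1.5, 'qpos': array([-7.15051274e+01,  1.83124525e+01,  8.96382463e+01,  1.52724288e-04,
        7.20427723e+01, -1.14612570e+00]), 'qvel': array([-0.06118917,  0.0714934 ,  0.06621647, -0.04366397, -0.02772047,
        0.03746972]), 'effort': array([-1.62567858e-04, -4.12346721e+01, -2.32226890e+01,  7.27787940e-02,
        3.77735461e-02,  1.64318419e-05]), 'ee_pos': array([ 193.28098328, -541.57276973,  227.97550003]), 'ee_rot': array([ 1.79993469e+02, -1.46668311e-05,  1.96409513e+01]), 'force': array([ 0.22937997, -0.08854204, -0.18279781]), 'torque': array([-0.01887803, -0.00266857,  0.00631155]), 'gripper_force': 0.0, 'gripper_width': 91.46219624378637}
```

View pics/t1.png

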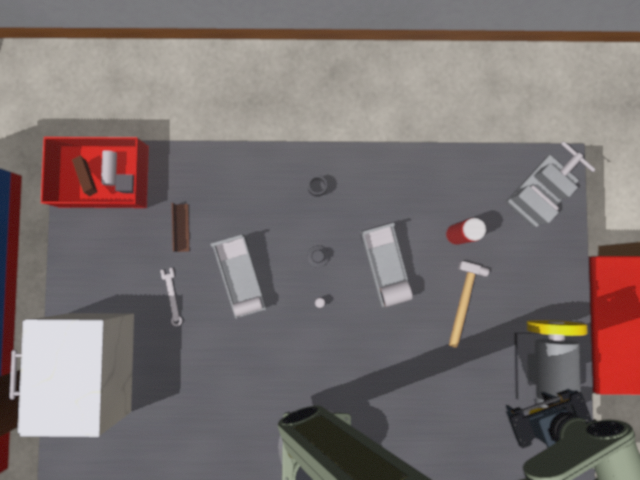

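View pics/s1.png

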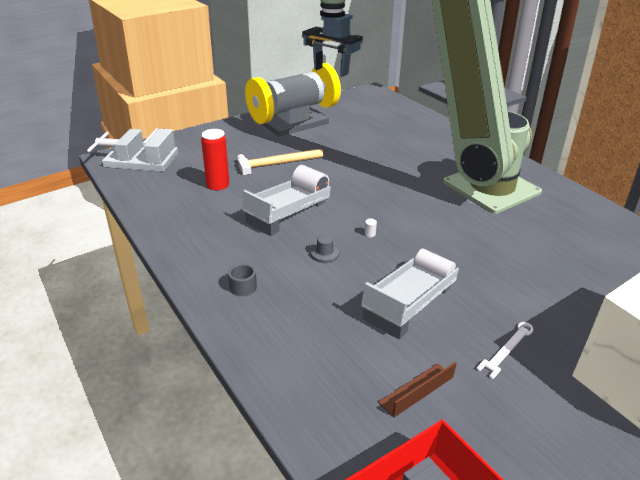

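The top view shows gutter A on the right: pipe at (397,291), stop at about (378,230). Gutter B, with the thin bar, is on the left at (249,308). The scene view agrees. Next I fit gutter A's frame to both pictures.

```bash
cat >> h.py <<'E'
from scipy.optimize import least_squares
PTS={'pipe':(22,0,30),'gutter_a_bed':(0,0,0),'gutter_a_notch':(169,0,0),'gutter_a_stop':(220,0,0),'gutter_a_seat':(187,0,24)}
def Tb(q): return R.from_euler('z',q[3]).as_matrix()@R.from_euler('y',-.14).as_matrix()
def world(q,X): return np.array(q[:3])+Tb(q)@np.array(X,float)
def observe(pics,q0,gate=15):
    obs=[]
    for p in pics:
        for n in PTS:
            for x in viewer.pinpoint(n,p)[:3]:
                if np.linalg.norm(proj(p,world(q0,PTS[n]))-x['location'])<gate*p.get('g',1): obs.append((p,n,np.array(x['location']))); break
    return obs
def fit(obs,q0):
    f=lambda q:np.concatenate([proj(p,world(q,PTS[n]))-uv for p,n,uv in obs])
    r=least_squares(f,q0,loss='soft_l1',x_scale=[10,10,10,.1])
    return r.x,f(r.x).reshape(-1,2)
def inbed(q,X=None):
    st=sensors.state();B=Tb(q)
    T=R.from_euler('xyz',st['ee_rot'],degrees=True).as_matrix()
    return B.T@(np.array(st['ee_pos'])-q[:3]), B.T@T, T
E
python3 - <<'E'
from h import *
s=grab('scene');t=grab('top')
o=observe([s,t],[455,-240,38,.31])
q,r=fit(o,[455,-240,38,.31]);print(q.tolist())
for (p,n,u),e in zip(o,r):print(n,u,e.round(1))
for d in (-60,90):
  w=world(q,(d,0,110));st=sensors.state()
  T=R.from_euler('xyz',st['ee_rot'],degrees=True).as_matrix()
  print(w.round(),(T.T@(w-st['ee_pos'])).round())
E
```

```text
[457.62736410614167, -235.51476741629378, 24.549513749510897, 0.2903587770447619]
gutter_a_bed [315.1 185.9] [-1.3  2.1]
gutter_a_notch [271.  206.8] [ 0.1 -1. ]
gutter_a_stop [254.8 212.1] [ 2.  -0.4]
gutter_a_seat [264.7 199. ] [2.  0.2]
pipe [396.2 291.1] [-1.2  0.3]
gutter_a_bed [394.8 300.8] [-0.1 -4.3]
gutter_a_notch [377.7 242. ] [2.3 1.5]
gutter_a_stop [375.8 227.9] [-0.2 -0.6]
gutter_a_seat [378.8 243.7] [ 1.2 -5.4]
[ 386. -257.  125.] [ 277. -203.  103.]
[ 528. -214.  146.] [ 425. -196.   82.]
```

Call:
step_arm --plan '[0,-4,0,0,0,0,0,-4,0,0,0,0,0,-4,0,0,0,0,0,-4,0,0,0,0,0,-4,0,0,0,0]' --hand 4

```text
time_s: 2.52
ee_pos: [125.4, -351.3, 227.7]
ee_rot: [-180.0, -0.0, 19.6]
force: [0.0, -0.6, 0.7]
gripper_width: 60.9
gripper_force: 0.0
```

Call:
step_arm --plan '[4,0,0,0,0.035,0,4,0,0,0,0.035,0,4,0,0,0,0.035,0,4,0,0,0,0.035,0,4,0,1,0,0,0]'

```text
time_s: 2.93
ee_pos: [316.4, -285.8, 233.6]
ee_rot: [179.8, -8.1, 19.6]
force: [-0.7, -1.5, -0.4]
gripper_width: 40.2
gripper_force: 0.0
```

```bash
python3 - <<'E'
from h import *
q0=[457.6,-235.5,24.5,.29]
s=grab('scene');t=grab('top');w=grab('wrist','w1');w['g']=4
o=observe([s,t,w],q0)
q,r=fit(o,q0);print(q.tolist(),sensors.state()['ee_pos'],sensors.state()['ee_rot'],w['position'])
for (p,n,u),e in zip(o,r):print(n,u,e.round(1))
print({n:proj(w,world(q,P)).round().tolist() for n,P in PTS.items()})
E
```

```text
[453.8989047655393, -238.82259399202556, 21.462481406798645, 0.29371175742041994] [ 314.96241781 -285.78346386  232.0243253 ] [179.99599029  -8.02328692  19.63122141] [ 376.19374865 -263.3678613   398.02963311]
pipe [316.2 188.3] [-6.1 -8.1]
gutter_a_bed [314.  184.8] [0.2 3.3]
gutter_a_notch [273.1 206.6] [-1.2 -0.7]
gutter_a_stop [256.8 212. ] [ 1.  -0.2]
gutter_a_seat [264.  198.5] [3.6 0.8]
pipe [398.4 293.4] [-2.5 -0.8]
gutter_a_bed [394.3 300.6] [ 1.3 -2.9]
gutter_a_notch [379.1 243.6] [1.7 1.3]
gutter_a_stop [376.1 226.3] [0.2 2.4]
gutter_a_seat [380.2 241.8] [ 0.5 -2.1]
pipe [327.7  84.6] [-4.1  0.9]
gutter_a_bed [321.5 114.2] [ 0.7 -1.3]
{'pipe': [324.0, 86.0], 'gutter_a_bed': [322.0, 113.0], 'gutter_a_notch': [333.0, -88.0], 'gutter_a_stop': [338.0, -163.0], 'gutter_a_seat': [336.0, -135.0]}
```

View pics/w1.png

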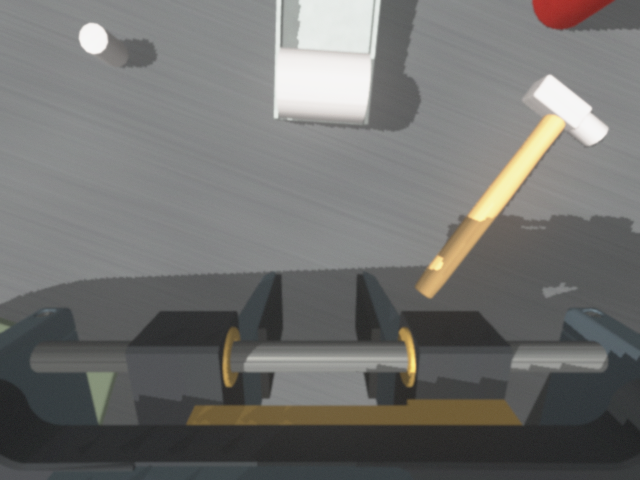

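The wrist view shows the pipe at (323,86) and the gutter walls at columns 275 to 380, close to the fit. I move forward for a view of the whole gutter.

Call:
step_arm --plan '[4,0,0,0,0,0,4,0,0,0,0,0,4,0,0,0,0,0,4,0,0,0,0,0,0,0,0,0,0,0]'

```text
time_s: 4.25
ee_pos: [470.4, -230.8, 255.4]
ee_rot: [179.9, -8.3, 19.9]
force: [-0.1, -0.6, 0.2]
gripper_width: 40.2
gripper_force: 0.0
```

```bash
python3 - <<'E'
from h import *
q0=[454,-238,22,.293]
w=grab('wrist','w2');w['g']=4
o=observe([w],q0)
q,r=fit(o,q0);print(q.tolist(),sensors.state()['ee_pos'],w['position'])
for (p,n,u),e in zip(o,r):print(n,u,e.round(1))
for n,P in PTS.items():print(n,proj(w,world(q0,P)).round())
for P in [(-8,47,20),(-8,-47,20),(220,43,42),(220,-43,42)]:print(P,proj(w,world(q0,P)).round())
E
```

```text
[453.62018491352734, -236.6041497670387, 20.409233129422155, 0.2828208432026159] [ 463.00953337 -232.8541789   254.11910894] [ 527.0593058  -210.45866286  421.50215317]
pipe [318.6 249.4] [ 0.1 -0.3]
gutter_a_notch [330.  105.6] [-2.   1.2]
gutter_a_stop [331.8  53.9] [-0.  -1.8]
gutter_a_seat [328.6  83.8] [1.3 0.4]
pipe [320. 249.]
gutter_a_bed [319. 260.]
gutter_a_notch [328. 106.]
gutter_a_stop [331.  51.]
gutter_a_seat [330.  84.]
(-8, 47, 20) [277. 270.]
(-8, -47, 20) [360. 274.]
(220, 43, 42) [284.  36.]
(220, -43, 42) [381.  42.]
```

View pics/w2.png

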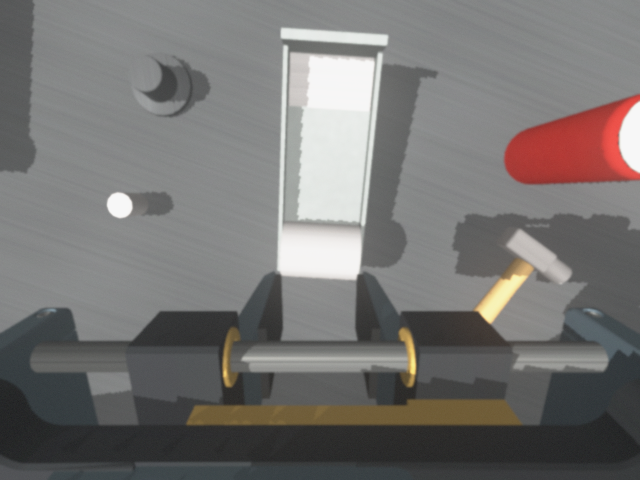

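The fit overlays the gutter to within a few pixels: pipe at (319,249), notch edge at row 106, stop at row 53. Next is the approach behind the pipe.

```bash
cat >> h.py <<'E'
Q=np.array([453.5,-237,21.5,.29])
def rel(target):
    b,D,T=inbed(Q); want=np.diag([1,-1,-1.])
    print('bed pos',b.round(1),'move tool mm',(D.T@(np.array(target)-b)).round(1),'turn',R.from_matrix(D.T@want).as_rotvec().round(3),'F bed',(Tb(Q).T@sensors.state()['force']).round(1))
E
python3 -c "
from h import *
rel((-50,0,32))"
```

```text
bed pos [ 42.7   1.3 228.9] move tool mm [-92.5  -2.  197. ] turn [-0.008  0.001  0.051] F bed [-0.  -0.6 -0.6]
```

Call:
step_arm --plan '[-3.1,0,0,0,0,0.05,-3.1,0,0,0,0,0,-3,0,0,0,0,0,0,0,4,0,0,0,0,0,4,0,0,0]'

```text
time_s: 4.97
ee_pos: [387.0, -258.6, 163.8]
ee_rot: [-180.0, -8.2, 16.5]
force: [0.1, 0.5, -1.8]
gripper_width: 39.8
gripper_force: 0.0
```

Call:
step_arm --plan '[0,0,3.5,0,0,0,0,0,3,0,0,0,0,0,2.5,0,0,0,0,0,0,0,0,0,0,0,0,0,0,0]'

```text
time_s: 5.38
ee_pos: [398.7, -252.2, 72.8]
ee_rot: [-179.5, -7.9, 16.7]
force: [-0.7, -0.6, 0.4]
gripper_width: 40.2
gripper_force: 0.0
```

```bash
python3 - <<'E'
from h import *
rel((-50,0,32))
w=grab('wrist','w3');s=grab('scene')
c=cv2.resize(s['img'][130:240,220:350,::-1],None,fx=4,fy=4,interpolation=cv2.INTER_CUBIC)
a=w['img'][:,:,::-1]
cv2.imwrite('pics/c3.png',np.hstack([cv2.resize(a,(280,210)),np.zeros((210,0,3),np.uint8)]) if 0 else c)
for P in [(-8,47,20),(-8,-47,20),(22,0,30),(169,0,0)]:print(P,proj(w,world(Q,P)).round())
E
```

```text
bed pos [-49.2   1.1  58.7] move tool mm [-0.8  1.3 26.7] turn [-0.009  0.002  0.001] F bed [-0.8 -0.3  0.5]
(-8, 47, 20) [239. 217.]
(-8, -47, 20) [402. 217.]
(22, 0, 30) [321. 165.]
(169, 0, 0) [ 322. -155.]
```

View pics/w3.png

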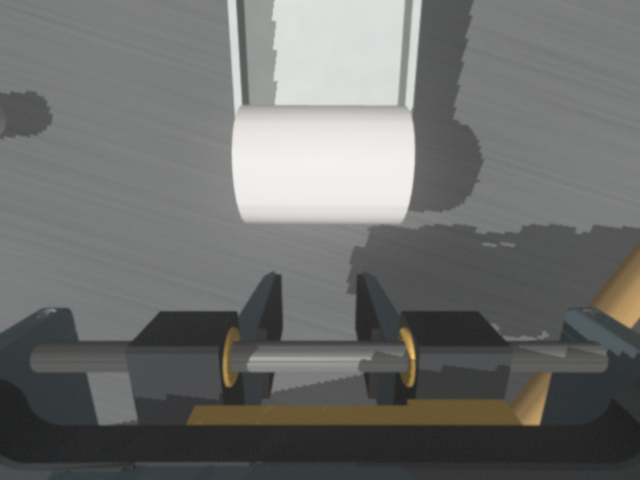

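View pics/c3.png

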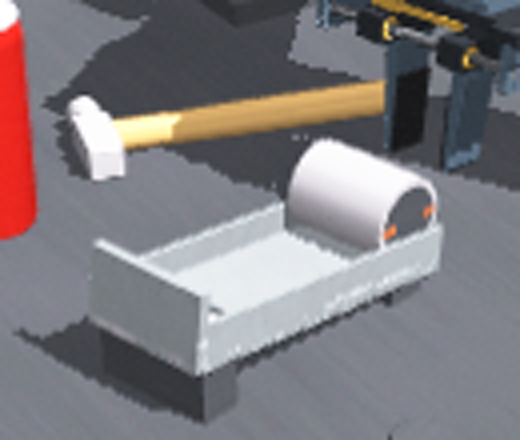

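The wrist close-up has the pipe centred at (324,164), against a prediction of (321,165). The crop shows the fingers lined up behind it. I lower and push along the slope.

Call:
step_arm --plan '[0,0.2,1.4,-0.009,0,0,0,0,1.2,0,0,0,1,0,0,0,0,0,0.5,0,0,0,0,0,0,0,0,0,0,0]'

```text
time_s: 5.9
ee_pos: [420.5, -249.6, 51.5]
ee_rot: [179.7, -8.2, 16.8]
force: [0.2, 0.6, -1.3]
gripper_width: 40.0
gripper_force: 0.0
```

```bash
python3 -c "
from h import *
rel((141,0,32))"
```

```text
bed pos [-30.7  -2.7  34.6] move tool mm [171.7  -2.1   3.1] turn [ 0.005 -0.003  0.003] F bed [ 0.1  0.5 -1.3]
```

Call:
step_arm --plan '[0.4,0,0,0,0,0,0.4,0,0,0,0,0,0.4,0,0,0,0,0,0.5,0,0,0,0,0,0.5,0,0,0,0,0]'

```text
time_s: 6.32
ee_pos: [438.9, -242.3, 52.7]
ee_rot: [179.9, -8.0, 16.7]
force: [-3.2, 0.1, 2.0]
gripper_width: 40.1
gripper_force: 1.5
```

```bash
python3 - <<'E'
from h import *
rel((141,0,32))
w=grab('wrist','w4');print([ (x['location'],x['score']) for x in viewer.pinpoint('pipe',w)], proj(w,world(Q,(22,0,30))))
E
```

```text
bed pos [-11.   -0.9  33.1] move tool mm [152.   -0.6   1. ] turn [0.001 0.001 0.002] F bed [-2.8  1.   2.4]
[([321.6, 217.7], 0.7), ([316.4, 269.0], 0.21)] [315.88754665 249.46662116]
```

Call:
step_arm --plan '[0.6,0,0,0,0,0,0.6,0,0,0,0,0,0.6,0,0,0,0,0,0.6,0,0,0,0,0,0.6,0,0,0,0,0]'

```text
time_s: 6.83
ee_pos: [468.0, -233.7, 56.8]
ee_rot: [179.9, -8.0, 16.8]
force: [-3.6, -0.5, 2.8]
gripper_width: 40.2
gripper_force: 1.5
```

Call:
step_arm --plan '[0.6,0,0,0,0,0,0.6,0,0,0,0,0,0.6,0,0,0,0,0,0.6,0,0,0,0,0,0.6,0,0,0,0,0]'

```text
time_s: 7.25
ee_pos: [496.4, -225.2, 61.0]
ee_rot: [179.9, -8.0, 16.8]
force: [-3.6, 0.2, 2.0]
gripper_width: 40.0
gripper_force: 1.6
```

```bash
python3 - <<'E'
from h import *
rel((141,0,32))
w=grab('wrist','w5');print([ (x['location'],x['score']) for x in viewer.pinpoint('pipe',w)]);b=inbed(Q)[0]; print(proj(w,world(Q,(b[0]+46,0,30))))
E
```

```text
bed pos [49.6 -0.9 32.9] move tool mm [91.4 -0.7  0.9] turn [0.002 0.    0.002] F bed [-3.1  1.2  2.4]
[([6.0, 54.5], 0.66), ([319.1, 220.7], 0.57)]
[315.94844326 220.79885172]
```

View pics/w5.png

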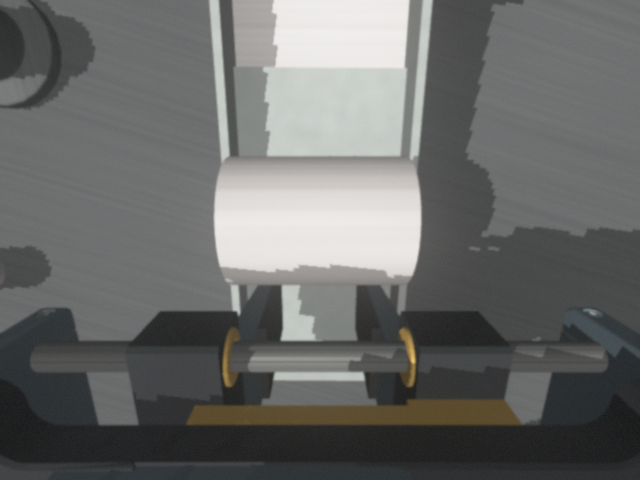

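The pipe is square in the gutter at (319,220), exactly where the model puts it (x ≈ 96). The notch edge is at row 68. I keep pushing.

Call:
step_arm --plan '[0.6,0,0,0,0,0,0.6,0,0,0,0,0,0.6,0,0,0,0,0,0.6,0,0,0,0,0,0.6,0,0,0,0,0]'

```text
time_s: 7.77
ee_pos: [524.9, -216.7, 65.3]
ee_rot: [179.9, -8.0, 16.7]
force: [-3.4, -0.5, 3.5]
gripper_width: 40.0
gripper_force: 1.5
```

Call:
step_arm --plan '[0.6,0,0,0,0,0,0.6,0,0,0,0,0,0.6,0,0,0,0,0,0.5,0,0,0,0,0,0.4,0,0,0,0,0]'

```text
time_s: 8.18
ee_pos: [550.7, -209.0, 69.0]
ee_rot: [179.9, -8.0, 16.8]
force: [-3.5, -1.0, 1.5]
gripper_width: 40.1
gripper_force: 1.4
```

Call:
step_arm --plan '[0.4,0,0,0,0,0,0.4,0,0,0,0,0,0.4,0,0,0,0,0,0.4,0,0,0,0,0,0.4,0,0,0,0,0]'

```text
time_s: 8.6
ee_pos: [569.8, -203.3, 71.8]
ee_rot: [179.9, -8.1, 16.7]
force: [-0.6, -0.6, -0.2]
gripper_width: 39.9
gripper_force: 0.0
```

```bash
python3 - <<'E'
from h import *
rel((141,0,32))
w=grab('wrist','w6')
print([ (x['location'],x['score']) for x in viewer.pinpoint('pipe',w)]);b=inbed(Q)[0]; print(proj(w,world(Q,(b[0]+46,0,30))),proj(w,world(Q,(187,0,24))))
E
```

```text
bed pos [126.9  -1.   32.9] move tool mm [14.1 -0.9  0.9] turn [ 0.002 -0.001  0.002] F bed [-0.8 -0.4 -0.1]
[([320.3, 217.9], 0.88)]
[315.80087489 221.97880839] [315.89893547 191.66257212]
```

View pics/w6.png

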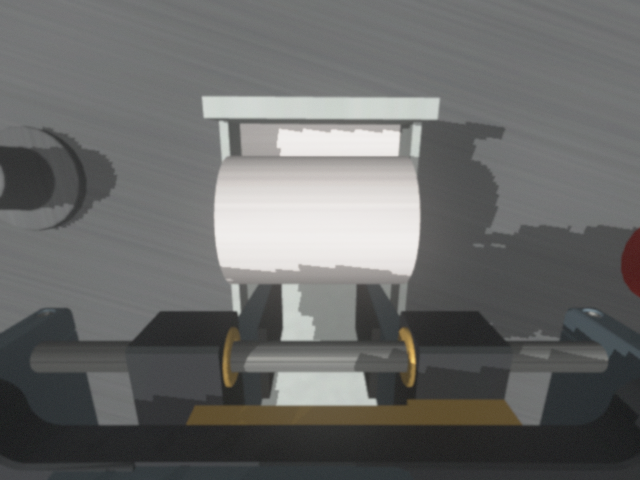

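At (320,218) the pipe is at the notch edge and the push force has just fallen away. A little further.

Call:
step_arm --plan '[0.3,0,0,0,0,0,0.3,0,0,0,0,0,0.2,0,0,0,0,0,0.2,0,0,0,0,0,0,0,0,0,0,0]'

```text
time_s: 9.12
ee_pos: [578.9, -200.5, 73.2]
ee_rot: [179.9, -8.0, 16.8]
force: [-0.4, 0.5, -0.1]
gripper_width: 40.0
gripper_force: 0.0
```

```bash
python3 - <<'E'
from h import *
rel((141,0,32))
w=grab('wrist','w7')
print([ (x['location'],x['score']) for x in viewer.pinpoint('pipe',w)]);b=inbed(Q)[0]; print(proj(w,world(Q,(b[0]+46,0,30))),proj(w,world(Q,(187,0,24))))
E
```

```text
bed pos [136.5  -0.9  32.9] move tool mm [ 4.5 -0.9  0.9] turn [ 0.002 -0.     0.002] F bed [-0.3  0.6 -0. ]
[([321.6, 213.6], 0.66)]
[316.05240281 224.34200663] [316.14114492 211.48618666]
```

View pics/w7.png

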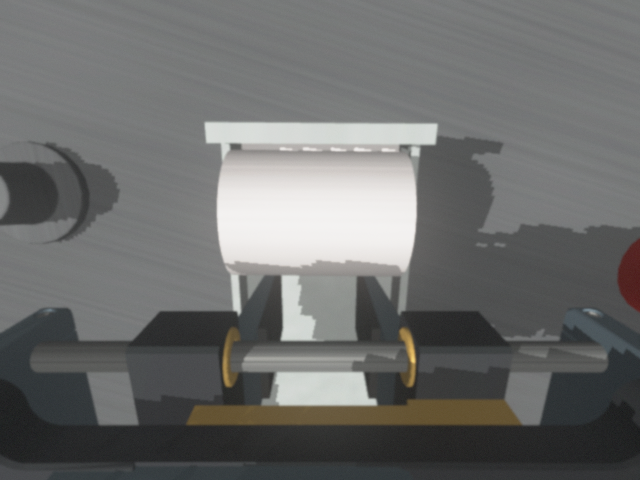

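The pipe is in the notch: centre at (321,213), seat predicted at row 211, it looks narrower and the contact force is zero. I back off and lift clear.

Call:
step_arm --plan '[-0.5,0,0,0,0,0,-1,0,0,0,0,0,-1,0,0,0,0,0,-1,0,-1,0,0,0,0,0,-3,0,0,0]'

```text
time_s: 9.63
ee_pos: [534.2, -211.0, 104.0]
ee_rot: [-179.7, -7.5, 16.6]
force: [0.9, -0.5, -1.0]
gripper_width: 40.0
gripper_force: 0.0
```

Call:
step_arm --plan '[0,0,-4,0,0,0,0,0,-4,0,0,0,0,0,-3,0,0,0,0,0,0,0,0,0,0,0,0,0,0,0]'

```text
time_s: 10.05
ee_pos: [524.7, -217.1, 219.5]
ee_rot: [179.7, -8.2, 16.7]
force: [0.5, 0.5, -0.3]
gripper_width: 40.0
gripper_force: 0.0
```

```bash
python3 - <<'E'
from h import *
w=grab('wrist','w8');s=grab('scene')
for p in (w,s):
  print([ (x['location'],x['score']) for x in viewer.pinpoint('pipe',p)][:2],proj(p,world(Q,(187,0,24))),proj(p,world(Q,(165,0,30))))
c=cv2.resize(s['img'][130:240,220:350,::-1],(567,480),interpolation=cv2.INTER_CUBIC)
cv2.imwrite('pics/c8.png',np.hstack([w['img'][60:300,200:430,::-1],c[:240]*0+c[120:360]]))
E
```

```text
[([317.3, 137.2], 0.74), ([535.8, 190.9], 0.36)] [316.05700367 137.82098156] [316.01950632 163.85457665]
[([266.5, 196.1], 0.62)] [267.86351912 199.50723712] [274.08089609 194.91622142]
```

View pics/c8.png

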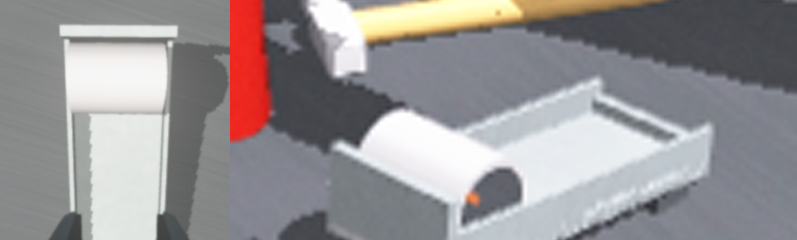

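The pipe sits against the stop at wrist pixel (317,137), where the seat was predicted at (316,138). It stayed there after the fingers left, so I hand the job in.

```bash
python3 -c "
from workcell import env
print(env.job_done())"
```

```text
the job is handed in; nothing more can be done
None
```

I pushed the pipe up gutter A into the notch, where it stayed after the fingers backed off, touched nothing else that I could see, and handed the job in; the judge's verdict was not shown.

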